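Flip a slide carrier over onto the slide viewer

TASK

The flat slide carrier lies in front of the low slide viewer; turn it upside down onto the viewer without gripping it or picking it up. With the fingertips only, push it against the viewer's front edge, tip it up on its far edge there and push it over, so that it lands the other way up on the viewer. Then push it along the viewer until its leading edge lies flush against the rail at the back, and take the hand away; leave the small things standing beside the viewer alone.

Things in the scene. Friction and masses are not known exactly. Their poses are not given: they have to be found in the camera images.
- viewer: Low grey slide viewer with a white panel, fixed on the worktop (z = 0), turned up to 0.3 rad: bed 110 (x) x 170 (y) x 6 mm high, aluminium rail along its far edge, 10 mm deep, 6 mm above the bed. Origin: centre of its underside. x runs from the upright front face (x = -55 mm, towards the robot) to the rail (face at +45 mm), y along the front edge, z up.
- viewer_front (a point): Middle of the upper front edge of the viewer, 6 mm above the worktop; axes as the viewer.
- viewer_rail (a point): Foot of the rail's face at its middle, 6 mm above the worktop; axes as the viewer.
- carrier: Loose flat aluminium frame 60 (x) x 100 (y) x 12 mm thick, about 90 g, with a glass slide in its window. Origin: its middle, half-way up. Starts flat in front of the viewer, z up (must end down), +x edge facing the viewer across a gap of about 10 to 40 mm, within 0.15 rad of square and 20 mm of the viewer's middle line.
- carrier_far_edge (a point): Middle of the carrier's far edge (+30 mm in its x), half-way through its 12 mm thickness; the carrier tips up about this edge, and it ends as the edge nearest the robot.
- carrier_near_lip (a point): Middle of the outer face of the near edge (-30 mm in the carrier's x), which ends against the rail. This edge is undercut: its lower 7 mm is set back 12 mm, leaving a 5 mm thick lip 7 to 12 mm above the worktop. A fingertip pressed on the lip drags it up by friction as it moves up, while the far edge turns about the viewer's front edge.
- lens_case: Bystander: white round objective case with black cap, 41 mm across, 61 mm tall; origin centre of its underside. It and the other two stand 0.13 to 0.16 m to the left or right of the viewer's middle line, in any order.
- dropper: Bystander: small oil dropper bottle, 31 mm across, 73 mm tall; origin centre of its underside.
- cover_box: Bystander: small cover-glass box 27 x 27 x 16 mm; origin centre of its underside.
Not all that is in view belongs to the job. Of the things like the carrier, leave any that is red; of the rest the smaller one is meant.

How it is judged:
By the outcome, as a careful person would: the job done as asked, in the order asked, and still so for the second after the job is handed in, with the robot touching nothing.
It also fails if it takes over 54 s, if anything falls off the work surface, if the arm or the gripper's body presses on something with over 40 N, if the wrist force passes 120 N, or if a joint passes its speed limit or range.

ROBOT

A 7-joint arm with a two-finger parallel gripper is mounted at the origin on a cart in front of the work surface, level with it; the furniture and walls round the work are solid. World frame = base frame: x ahead of the robot, y to its left, z up, the work surface at z = 0. Lengths are in m, angles in rad, forces in N, time in s.
With the tool pointing down it reaches from about 0.4 to 0.85 m from the base axis. Payload 10.4 kg.
Tool frame: the origin (TCP) lies at the very end of the fingers, on their centre line; the grasp point (between the pads) lies 19 mm behind it (manip.tcp_to_grasp is the distance from the TCP to the grasp point, in m); x points along the fingers, y is the direction in which the jaws open and shut, and the axes are right-handed (so a half turn about x gives the same grasp; the last joint's range is limited). The gripper opens to 85 mm and grips with 20 to 120 N. Pads are 22 mm wide; open, the fingers measure 114 mm over their backs; the gripper's body (76 mm by 85 mm) begins 54 mm behind the grasp point. The pads swing forward as they close: fully open they stand 13 mm farther back than shut.
Start: joints at [-1.366, 0.332, -0.065, 1.46, 0.022, 1.35, -0.088], TCP at [0.141, 0.609, 0.231] pointing down, gripper open.
Joint ranges: [-2.6, 2.6], [-0.5, 2.12], [-1.47, 1.34], [0.16, 2.42], [-1.27, 4.41], [0.06, 2.06], [-2.6, 2.6]. Speed limits (rad/s): [2.22, 2.22, 2.79, 2.79, 3.14, 3.14, 3.14].

INTERFACE

Orientations are given as a unit quaternion [x, y, z, w].
In Python, from workcell import manip, cams, hand_in gives the robot as it stands.
- The arm moves only by the shell command python3 -m handwheel 'ROWS' [FORCE]. ROWS is text: rows parted by semicolons, each of 7 numbers parted by spaces: the shift along the tool's x, y, z in mm, then the turn, a rotation vector about the tool's x, y, z in rad, then the finger opening in mm, from 0 to 85.4. A call has 1 to 8 rows; each row shifts and turns the commanded pose from where the row before left it, along the tool's axes as they then stand; what a row does not reach is not made up. A row lasts 1/10 s, in which the tool goes at most 50 mm and 8.59 degrees, less where a joint would pass 70% of its speed; a pose out of reach is approached as far as the arm can. A call with a gripper value outside its range is refused whole. The fingers move at their own pace and stop on an object; FORCE is the grip in N (left out, the last holds). Time passes only in rows, so rows that do not move let the fingers close. It gives the time, the measured TCP pose, the force and the opening at its end, in the units of the state.
- manip.get_obs(): the state, without advancing time (a new reading comes with each control period).
- cams.camera(name): name is "scene" or "top" or "wrist"; returns a dict with "color" (480x640x3 uint8, blue, green, red), "depth" (480x640 float32, m along the optical axis (not along the pixel's ray), 0 where there is no reading), "camera_matrix" (3x3 intrinsics, pixels), "origin" and "attitude" of the camera in the world; the wrist camera has in their place "T_tool_cam" (4x4, takes a point from camera to tool coordinates, whose origin is the TCP and whose axes are the tool frame's). Camera axes: x right, y down, z forward; pixel columns grow to the right and rows downward; lengths in m; the calibration is good to about 2 mm. A picture is of the moment at which its call begins: read the wrist's pose just before it.
- hand_in(): hands the job in, once; it reports no verdict.
Trained networks look in the newest picture that a camera, given by its name, has taken for a name from the list of things; names that differ only in an ending like _2 or _b are one class to them, and where a whole thing is asked for, a point or a joint stands for the part that bears it (a point fixed in the world has none). Each returns a list of dicts, best first, with "conf" (0 to 1); they miss things now and then, are a little off and sometimes report something else, mostly with a low value. They report only what shows in the picture. A call takes as long as a camera call. They do not tell look-alikes from the thing itself.
- cams.recognise(camera, thing): "box" ([left, top, width, height] in pixels, round what is visible of it).
- cams.outline_of(camera, thing): "region" (480x640 bool, what is visible of it) and "box" ([left, top, width, height] in pixels, round what is visible of it).
The state is a dict: "clock": time; "joint_pos": joint angles; "joint_velocities": joint speeds; "tau": joint torques, N m; "position": TCP position; "ee_rot": TCP orientation; "ft_force": force on the tool from outside, world axes, zero at the start; "torque": the same for the moment, N m; "grip_width": opening from 0.0 (shut) to 1.0 (fully open).
Only numpy, scipy, OpenCV 4.12 (cv2) and the standard library are available. Lean on these libraries where they do the work, as an engineer would, in place of code of your own. Each camera call takes 0.05 s, during which the arm holds its last target.

## Working session

There is one attempt and no reset: what is moved stays moved. The work goes in short steps, Python scripts to look and compute and a shell command to move; the robot and the scene stay as the last step left them, time stands still between calls to the robot, and variables do not carry over. Pictures are saved under pics/ and viewed, and the job is handed in when it is done.

```bash
ls; mkdir -p pics
cat > h.py <<'E'
import numpy as np, cv2
from workcell import manip, cams, hand_in
from scipy.spatial.transform import Rotation as R
def snap(n,f):
    c=cams.camera(n); cv2.imwrite('pics/'+f,c['color']); return c
def pts(c,mask=None):
    K=c['camera_matrix'];d=c['depth']
    v,u=np.indices(d.shape)
    P=np.stack([(u-K[0,2])/K[0,0]*d,(v-K[1,2])/K[1,1]*d,d],-1)
    A=np.array(c['attitude'])
    Rm=A if A.shape==(3,3) else R.from_quat(A).as_matrix()
    return P@Rm.T+np.array(c['origin'])
E
python3 - <<'E'
from h import *
o=manip.get_obs();print({k:np.round(v,3) for k,v in o.items()})
for n in['top','scene']:
    c=snap(n,n+'0.png');print(n,c['origin'],c['attitude'],c['camera_matrix'])
    for t in['carrier','viewer','lens_case','dropper','cover_box']:
        print(t,[(r['box'],round(r['conf'],2)) for r in cams.recognise(n,t)])
print(manip.get_obs()['clock'])
E
```

```text
pics
{'clock': np.float64(0.0), 'joint_pos': array([-1.366,  0.333, -0.065,  1.461,  0.022,  1.35 , -0.089]), 'joint_velocities': array([-0.001, -0.001, -0.001,  0.   ,  0.001, -0.001, -0.001]), 'tau': array([-0.0000e+00, -6.2544e+01,  4.9000e-02, -3.9161e+01,  1.6000e-02,
        1.0000e-02, -0.0000e+00]), 'position': array([0.141, 0.608, 0.231]), 'ee_rot': array([ 0.08 ,  0.703, -0.081,  0.702]), 'ft_force': array([-0.104,  1.197,  0.589]), 'torque': array([-0.01 ,  0.007,  0.014]), 'grip_width': np.float64(1.006)}
top [0.50784396 0.0483835  0.9322868 ] [-0.70270704  0.71082263 -0.01620037  0.02591442] [[470.46134639   0.         322.25875323]
 [  0.         470.46134639 236.85170118]
 [  0.           0.           1.        ]]
carrier [([279.6, 257.8, 32.0, 52.5], 0.9), ([387.9, 284.7, 85.2, 72.4], 0.69), ([342.6, 239.9, 51.8, 34.1], 0.59)]
viewer []
lens_case [([431.4, 204.0, 28.9, 23.2], 0.74), ([342.2, 237.2, 51.2, 34.6], 0.3)]
dropper [([279.4, 195.1, 18.8, 19.6], 0.66)]
cover_box [([438.9, 166.9, 19.5, 17.1], 0.73)]
scene [ 0.0354979  -0.39393274  0.81950118] [ 0.8529594  -0.38725281  0.15192629 -0.31529972] [[529.55072095   0.         320.27616054]
 [  0.         529.55072095 239.8568858 ]
 [  0.           0.           1.        ]]
carrier [([304.7, 315.9, 79.4, 85.9], 0.88), ([311.2, 255.5, 58.0, 45.1], 0.67), ([233.6, 233.0, 58.0, 45.9], 0.58)]
viewer [([326.9, 209.3, 94.8, 73.7], 0.83), ([413.5, 270.2, 26.2, 34.3], 0.53)]
lens_case [([414.7, 269.8, 24.7, 37.0], 0.75)]
dropper [([304.0, 189.0, 14.3, 26.9], 0.82)]
cover_box [([439.7, 266.6, 23.6, 16.1], 0.47), ([327.2, 205.7, 92.9, 76.2], 0.37)]
0.6
```

View pics/top0.png

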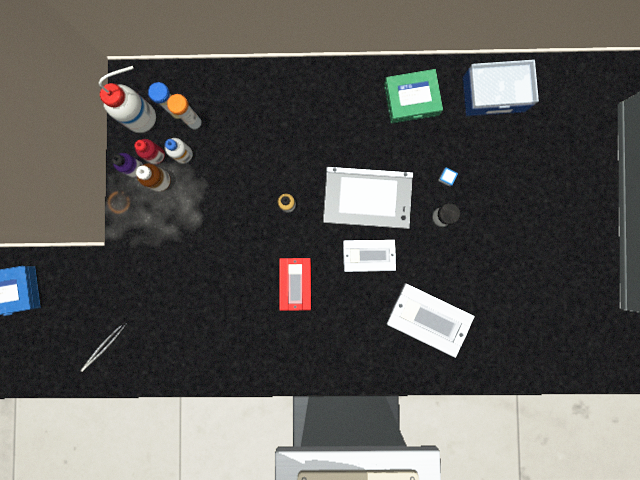

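View pics/scene0.png

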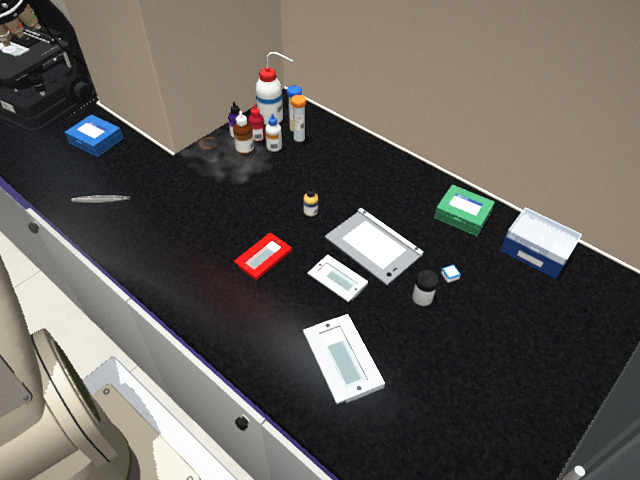

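The top view shows the viewer at (368,197), the white target carrier in front of it at (369,255), a red look-alike at (295,284) and a larger one at (430,320). Now I'll measure them.

```bash
cat > meas.py <<'E'
from h import *
def ray(c,uv,z):
    K=c['camera_matrix'];A=R.from_quat(c['attitude']).as_matrix()
    uv=np.asarray(uv,float).reshape(-1,2)
    d=np.c_[(uv[:,0]-K[0,2])/K[0,0],(uv[:,1]-K[1,2])/K[1,1],np.ones(len(uv))]@A.T
    o=np.array(c['origin']);return o+d*((z-o[2])/d[:,2])[:,None]
def rect(c,m,z):
    cs,_=cv2.findContours(m.astype(np.uint8),cv2.RETR_EXTERNAL,cv2.CHAIN_APPROX_NONE)
    k=max(cs,key=cv2.contourArea)[:,0]
    P=ray(c,k,z)[:,:2]
    return cv2.minAreaRect((P*1000).astype(np.float32)),P
E
python3 - <<'E'
from meas import *
for cam in['top','scene']:
    c=cams.camera(cam);X=pts(c)
    for t,z,lim in[('carrier',.012,None),('viewer',.009,None)]:
        for r in cams.outline_of(cam,t):
            m=r['region'];rc,_=rect(c,m,z)
            print(cam,t,round(r['conf'],2),r['box'],'c',np.round(rc[0],1),'s',np.round(rc[1],1),'a',round(rc[2],2),'z',np.round(np.percentile(X[m][:,2],[10,50,90]),4))
    if cam=='top':
        for t,z in[('lens_case',.061),('dropper',.073),('cover_box',.016)]:
            for r in cams.outline_of(cam,t):
                m=r['region'];p=X[m];p=p[p[:,2]>z-.012];print(t,round(r['conf'],2),np.round(np.median(p,0),3) if len(p) else 0)
    g=c['color'].min(2)
    if cam=='top':
        for (l,tp,w,h,z) in[(338,234,64,44,.012),(318,160,100,73,.008)]:
            m=np.zeros(g.shape,bool);m[tp:tp+h,l:l+w]=g[tp:tp+h,l:l+w]>90
            rc,P=rect(c,m,z);print('thr',np.round(rc[0],1),np.round(rc[1],1),round(rc[2],2));print(np.round(cv2.boxPoints(rc),1).tolist())
        im=cv2.resize(c['color'][150:290,310:470],None,fx=5,fy=5,interpolation=cv2.INTER_CUBIC)[:600];cv2.imwrite('pics/crop0.png',im[:, :800])
E
```

```text
top carrier 0.97 [279.5, 257.4, 33.5, 53.4] c [473.5 114.9] s [ 62.6 101. ] a 89.45 z [0.0076 0.0114 0.0142]
top carrier 0.87 [342.3, 239.1, 52.2, 32.1] c [526.1 -29.4] s [ 61.  100.5] a 0.63 z [0.0078 0.0114 0.0143]
top carrier 0.68 [388.1, 281.2, 87.5, 73.4] c [ 401.  -145.4] s [149.5  89.1] a 63.7 z [0.0118 0.0167 0.0198]
top viewer 0.57 [324.2, 166.6, 91.6, 60.8] c [641.3 -30. ] s [169.5 111.3] a 85.46 z [0.0048 0.007  0.0104]
lens_case 0.74 [ 0.601 -0.175  0.062]
lens_case 0.18 [0.508 0.048 0.932]
dropper 0.69 [0.629 0.129 0.064]
cover_box 0.75 [ 0.679 -0.187  0.016]
thr [525.9 -30.2] [ 61.6 102.2] 0.66
[[494.3999938964844, 20.600000381469727], [495.6000061035156, -81.5999984741211], [557.2999877929688, -80.9000015258789], [556.0999755859375, 21.299999237060547]]
thr [640.8 -29.2] [171.2 112.5] 85.29
[[577.7999877929688, -109.80000305175781], [689.9000244140625, -119.0999984741211], [703.9000244140625, 51.5], [591.7999877929688, 60.70000076293945]]
scene carrier 0.77 [310.1, 255.4, 59.0, 46.2] c [526.1 -31. ] s [ 66.  108.7] a 1.71 z [0.0058 0.0103 0.0128]
scene carrier 0.7 [305.3, 316.7, 79.0, 85.9] c [ 401.3 -144.2] s [151.9  88.8] a 63.41 z [0.0111 0.0157 0.0183]
scene viewer 0.59 [327.0, 205.9, 93.3, 79.2] c [639.  -30.3] s [174.  119.6] a 85.37 z [0.0034 0.0057 0.0089]
```

```bash
python3 -m handwheel '0 0 0 0 0 0 0' 2>&1 | head -20
```

```text
clock: 1.15
position: [0.1412, 0.6089, 0.2314]
ee_rot: [0.08, 0.703, -0.08, 0.703]
ft_force: [-0.3, -1.0, 0.4]
grip_width: 0.853
```

View pics/crop0.png

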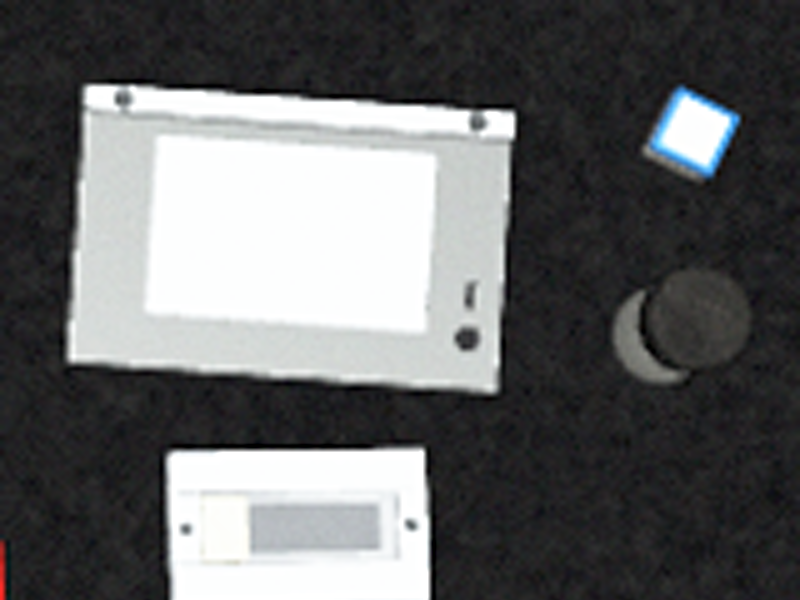

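```bash
cat > plan.py <<'E'
from h import *
# rows in tool frame to reach target: print shift (mm, tool axes) and rotvec (tool axes) from current measured pose
VY=-0.082
def target_R(pitch=0,yaw=VY):
    vx=np.array([np.cos(yaw),np.sin(yaw),0]);vy=np.array([-np.sin(yaw),np.cos(yaw),0]);z=np.array([0,0,1.])
    x=-z*np.cos(pitch)+vx*np.sin(pitch)
    y=vy; M=np.c_[x,y,np.cross(x,y)]
    return M
def to(p,M):
    o=manip.get_obs();Rt=R.from_quat(o['ee_rot']).as_matrix()
    d=(np.array(p)-o['position'])*1000
    print('tool axes in world (cols)\n',np.round(Rt,3))
    print('dist',np.linalg.norm(d),'shift tool',np.round(Rt.T@d,1))
    for s in(1,-1):
        M2=M@np.diag([1,s,s]);rv=R.from_matrix(Rt.T@M2).as_rotvec();print('rotvec',np.round(rv,3))
E
python3 - <<'E'
from plan import *
to([0.46,-0.028,0.06],target_R())
E
```

```text
tool axes in world (cols)
 [[ 0.     0.226  0.974]
 [ 0.     0.974 -0.226]
 [-1.     0.    -0.   ]]
dist 732.5884118510073 shift tool [ 171.3 -548.5  454.5]
rotvec [-0.146 -0.    -0.   ]
rotvec [ 2.996 -0.     0.   ]
```

```bash
python3 -m handwheel '0 -20 40 0 0 0 0;0 -20 40 0 0 0 0;0 -20 40 0 0 0 0;0 -20 40 0 0 0 0;0 -20 40 0 0 0 0;0 -20 40 0 0 0 0;0 -20 40 0 0 0 0;0 -20 30 0 0 0 0'; python3 -m handwheel '0 -44 15 0 0 0 0;0 -44 15 0 0 0 0;0 -44 15 0 0 0 0;0 -44 15 0 0 0 0;0 -44 15 0 0 0 0;0 -44 15 0 0 0 0;0 -44 15 0 0 0 0;0 -44 15 0 0 0 0'
python3 - <<'E'
from plan import *
to([0.46,-0.028,0.06],target_R())
E
```

```text
clock: 1.95
position: [0.4092, 0.381, 0.2315]
ee_rot: [0.081, 0.702, -0.081, 0.703]
ft_force: [0.3, 0.8, 0.1]
grip_width: 0.003
clock: 2.75
position: [0.4443, 0.0111, 0.2316]
ee_rot: [0.081, 0.702, -0.08, 0.703]
ft_force: [1.3, 0.0, 0.1]
grip_width: -0.001
tool axes in world (cols)
 [[ 0.001  0.226  0.974]
 [ 0.001  0.974 -0.226]
 [-1.     0.001  0.001]]
dist 176.69788661482437 shift tool [171.6 -34.7  24.1]
rotvec [-0.146  0.001 -0.001]
rotvec [ 2.996e+00 -1.000e-03 -1.000e-03]
```

```bash
python3 -m handwheel '20 -35 22 0 0 0 0;0 0 0 -0.146 0 0 0;40 0 0 0 0 0 0;40 0 0 0 0 0 0;40 0 0 0 0 0 0;20 0 0 0 0 0 0;0 0 0 0 0 0 0'
python3 - <<'E'
from plan import *
c=snap('scene','s1.png'); w=snap('wrist','w1.png')
to([0.462,-0.028,0.004],target_R())
E
```

```text
clock: 3.45
position: [0.456, -0.0263, 0.069]
ee_rot: [0.028, 0.708, -0.029, 0.705]
ft_force: [0.2, 0.1, 0.4]
grip_width: -0.0
tool axes in world (cols)
 [[ 0.     0.082  0.997]
 [-0.     0.997 -0.082]
 [-1.    -0.     0.   ]]
dist 68.12783738234778 shift tool [68.  -1.5  3.8]
rotvec [0. 0. 0.]
rotvec [-3.142 -0.     0.   ]
```

View pics/w1.png

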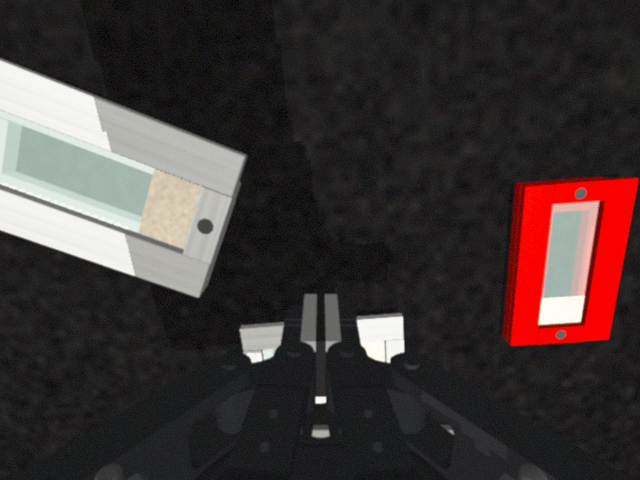

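View pics/s1.png

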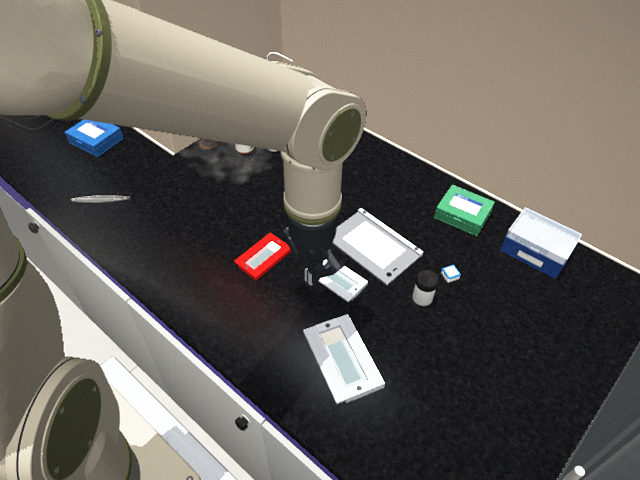

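```bash
python3 -m handwheel '30 -2 4 0 0 0 0;30 0 0 0 0 0 0;5 0 0 0 0 0 0;0 0 0 0 0 0 0'; python3 -m handwheel '0 0 8 0 0 0 0;0 0 8 0 0 0 0;0 0 4 0 0 0 0;0 0 4 0 0 0 0;0 0 4 0 0 0 0;0 0 4 0 0 0 0;0 0 4 0 0 0 0;0 0 4 0 0 0 0'
```

```text
clock: 3.95
position: [0.4621, -0.0284, 0.0071]
ee_rot: [0.029, 0.706, -0.029, 0.707]
ft_force: [-0.3, -0.1, 0.3]
grip_width: 0.002
clock: 4.75
position: [0.5018, -0.0317, 0.0062]
ee_rot: [0.029, 0.707, -0.029, 0.706]
ft_force: [-1.5, 0.8, 0.2]
grip_width: -0.001
```

```bash
python3 -m handwheel '2 0 2 0 0 0 0;0 0 2 0 0 0 0;0 0 2 0 0 0 0;0 0 2 0 0 0 0'
python3 - <<'E'
from h import *
c=snap('top','t2.png');cv2.imwrite('pics/t2c.png',cv2.resize(c['color'][180:280,310:440],None,fx=6,fy=6))
c=snap('scene','s2.png');cv2.imwrite('pics/s2c.png',cv2.resize(c['color'][200:320,260:440],None,fx=4.4,fy=4.4))
E
```

```text
clock: 5.15
position: [0.5097, -0.0323, 0.0042]
ee_rot: [0.029, 0.707, -0.029, 0.706]
ft_force: [-0.3, 0.9, 0.1]
grip_width: 0.002
```

View pics/t2c.png

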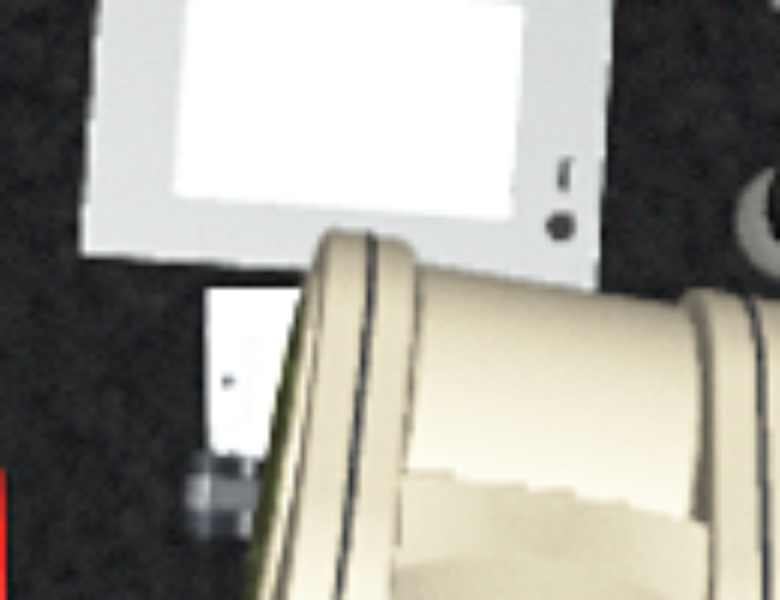

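View pics/s2c.png

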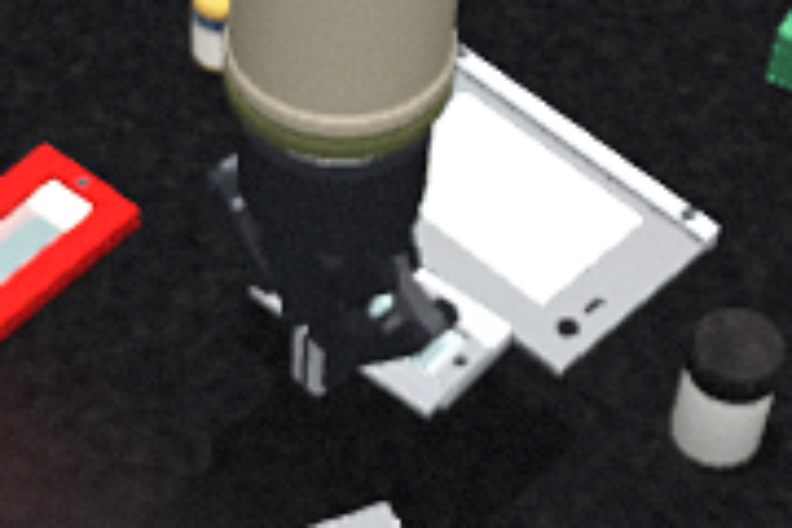

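```bash
python3 -m handwheel '0 0 2 0 0 0 0;0 0 1 0 0 0 0;0 0 1 0 0 0 0'; python3 -m handwheel '0 0 1 0 0 0 0;0 0 1 0 0 0 0';python3 -m handwheel '0 0 1 0 0 0 0;0 0 1 0 0 0 0'
```

```text
clock: 5.55
position: [0.5128, -0.0321, 0.004]
ee_rot: [0.029, 0.707, -0.029, 0.706]
ft_force: [-4.4, 2.4, 3.0]
grip_width: 0.003
clock: 5.75
position: [0.5148, -0.0321, 0.004]
ee_rot: [0.029, 0.707, -0.028, 0.706]
ft_force: [-2.1, 2.9, 0.8]
grip_width: 0.002
clock: 5.95
position: [0.5152, -0.0322, 0.0038]
ee_rot: [0.029, 0.708, -0.028, 0.705]
ft_force: [-15.6, 4.5, 12.1]
grip_width: -0.002
```

```bash
python3 -m handwheel '0 0 0 0 0 0 0'
python3 - <<'E'
from h import *
c=snap('top','t3.png');cv2.imwrite('pics/t3c.png',cv2.resize(c['color'][180:280,310:440],None,fx=6,fy=6))
c=snap('scene','s3.png');cv2.imwrite('pics/s3c.png',cv2.resize(c['color'][220:320,280:440],None,fx=5,fy=5,interpolation=cv2.INTER_CUBIC))
E
```

```text
clock: 6.05
position: [0.5152, -0.0322, 0.0037]
ee_rot: [0.029, 0.708, -0.028, 0.705]
ft_force: [-11.0, 3.2, 8.6]
grip_width: 0.002
```

View pics/t3c.png

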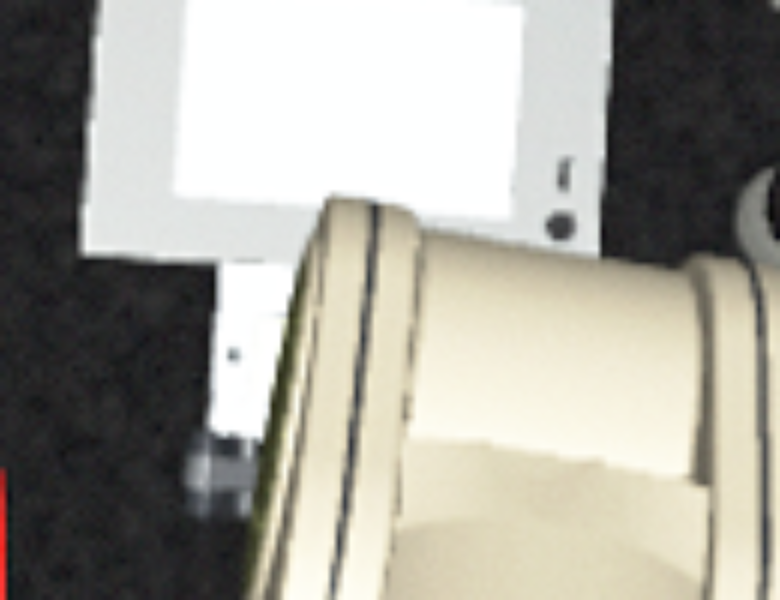

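View pics/s3c.png

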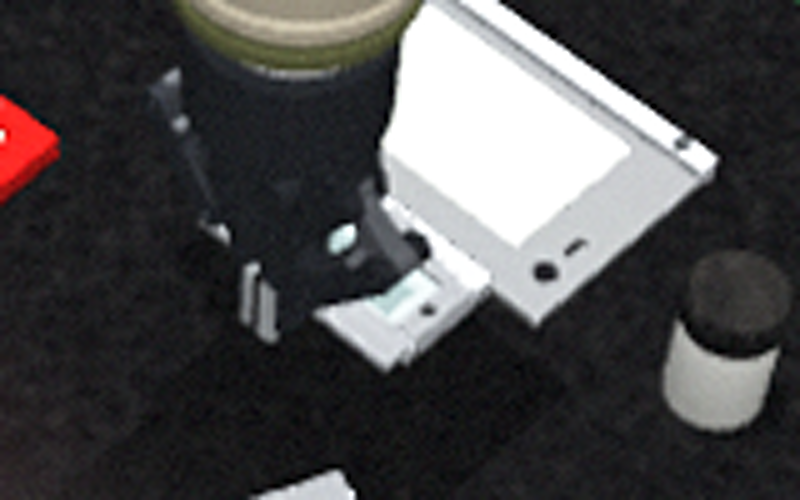

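```bash
python3 -m handwheel '-2 0 0 0 0 0 0;-2 0 0 0 0 0 0;0 0 0 0 0 0 0'; python3 -m handwheel '-2 0 0.5 0 0 0 0;-2 0 0.5 0 0 0 0;0 0 0 0 0 0 0';python3 - <<'E'
from h import *
c=snap('scene','s4.png');cv2.imwrite('pics/s4c.png',cv2.resize(c['color'][220:320,280:440],None,fx=5,fy=5,interpolation=cv2.INTER_CUBIC))
E
```

```text
clock: 6.45
position: [0.5155, -0.0323, 0.0076]
ee_rot: [0.029, 0.708, -0.028, 0.705]
ft_force: [-7.4, 3.0, 0.7]
grip_width: 0.002
clock: 6.75
position: [0.5161, -0.0324, 0.0114]
ee_rot: [0.029, 0.708, -0.028, 0.705]
ft_force: [-8.4, 3.2, 1.7]
grip_width: 0.003
```

View pics/s4c.png

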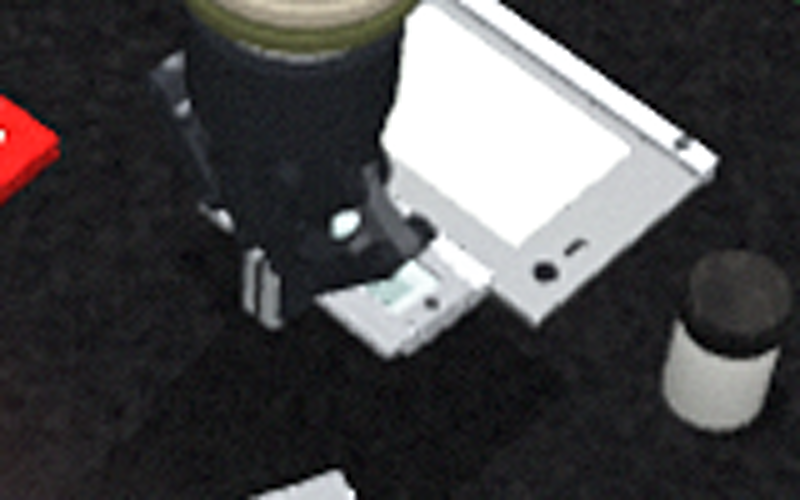

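```bash
python3 -m handwheel '-2 0 0.4 0 0 0 0;-2 0 0.5 0 0 0 0;-2 0 0.5 0 0 0 0;-2 0 0.6 0 0 0 0'; python3 -m handwheel '-2 0 0.7 0 0 0 0;-2 0 0.7 0 0 0 0;-2 0 0.8 0 0 0 0;0 0 0 0 0 0 0';python3 - <<'E'
from h import *
c=snap('scene','s5.png');cv2.imwrite('pics/s5c.png',cv2.resize(c['color'][220:320,280:440],None,fx=5,fy=5,interpolation=cv2.INTER_CUBIC))
E
```

```text
clock: 7.2
position: [0.5181, -0.0326, 0.0194]
ee_rot: [0.029, 0.708, -0.029, 0.705]
ft_force: [-9.5, 4.0, 3.3]
grip_width: 0.003
clock: 7.6
position: [0.5205, -0.0328, 0.0257]
ee_rot: [0.029, 0.708, -0.028, 0.705]
ft_force: [-9.7, 3.7, 4.3]
grip_width: 0.001
```

View pics/s5c.png

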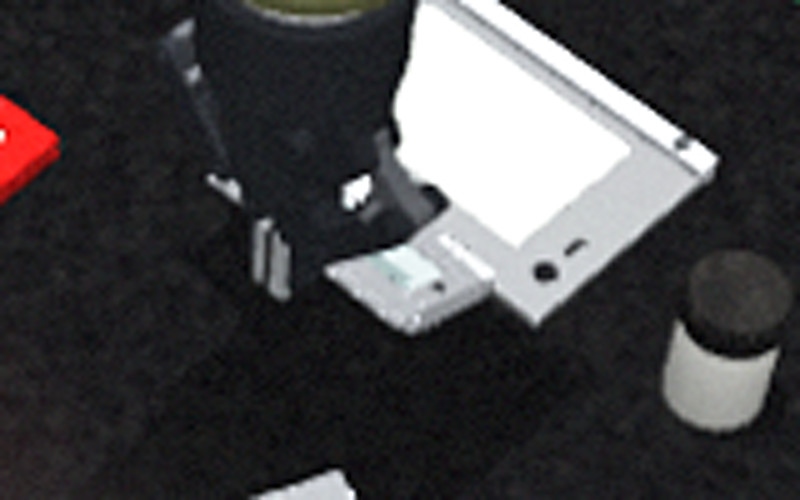

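```bash
python3 -m handwheel '-1.2 0 0.8 0 -0.08 0 0;-1 0 1 0 -0.08 0 0;0 0 0 0 0 0 0'; python3 -m handwheel '-1 0 1.1 0 -0.08 0 0;-1 0 1.3 0 -0.08 0 0;0 0 0 0 0 0 0';python3 - <<'E'
from h import *
c=snap('scene','s6.png');cv2.imwrite('pics/s6c.png',cv2.resize(c['color'][220:320,280:440],None,fx=5,fy=5,interpolation=cv2.INTER_CUBIC))
E
```

```text
clock: 7.95
position: [0.5226, -0.0334, 0.028]
ee_rot: [0.027, 0.648, -0.031, 0.761]
ft_force: [-2.2, 0.2, 1.1]
grip_width: 0.0
clock: 8.25
position: [0.5252, -0.0337, 0.0306]
ee_rot: [0.024, 0.585, -0.033, 0.81]
ft_force: [-0.8, -0.0, -0.4]
grip_width: -0.0
```

View pics/s6c.png

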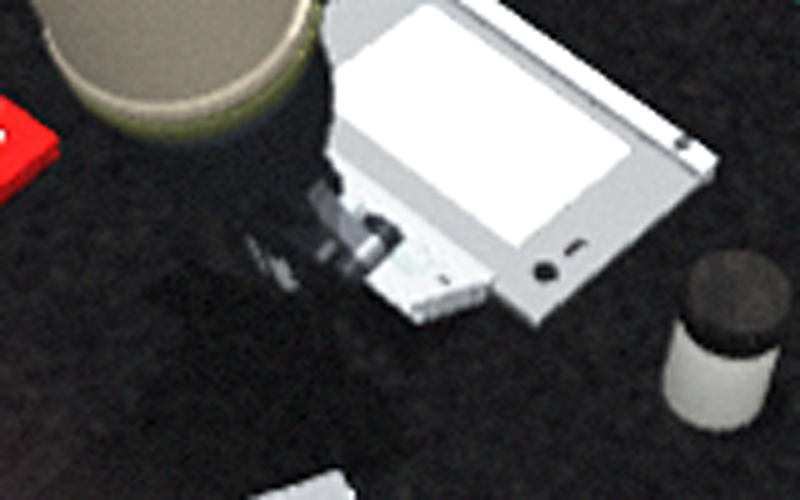

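```bash
python3 -m handwheel '-2.5 0 3.5 0 0 0 0;-2.4 0 3.6 0 0 0 0;0 0 0 0 0 0 0'; python3 -m handwheel '-2.1 0 3.7 0 0 0 0;-1.9 0 3.8 0 0 0 0;0 0 0 0 0 0 0';python3 - <<'E'
from h import *
c=snap('scene','s7.png');cv2.imwrite('pics/s7c.png',cv2.resize(c['color'][220:320,280:440],None,fx=5,fy=5,interpolation=cv2.INTER_CUBIC))
E
```

```text
clock: 8.6
position: [0.5332, -0.0343, 0.0389]
ee_rot: [0.024, 0.584, -0.033, 0.81]
ft_force: [-0.5, 0.8, 0.1]
grip_width: 0.001
clock: 8.9
position: [0.5383, -0.0346, 0.0447]
ee_rot: [0.024, 0.585, -0.033, 0.81]
ft_force: [0.3, -0.4, -0.4]
grip_width: 0.0
```

View pics/s7c.png

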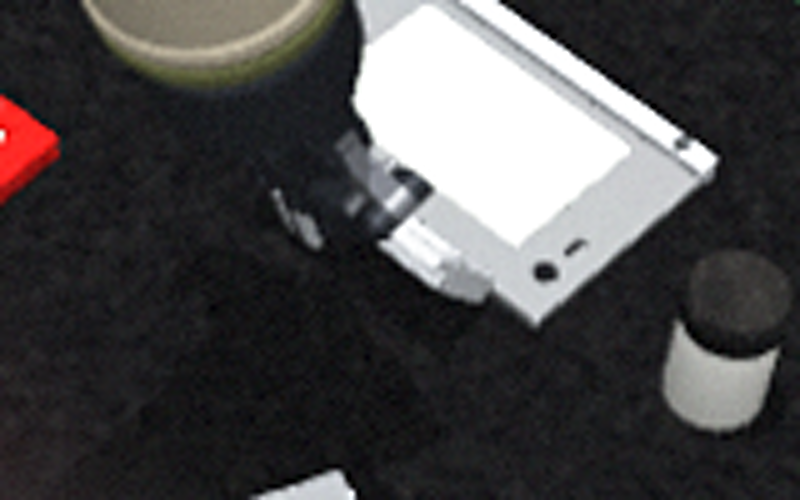

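```bash
python3 -m handwheel '-1.4 0 4 0 0 0 0;-1.1 0 4 0 0 0 0;0 0 0 0 0 0 0'; python3 -m handwheel '-0.6 0 4.1 0 0 0 0;0 0 0 0 0 0 0';python3 - <<'E'
from h import *
c=snap('scene','s8.png');cv2.imwrite('pics/s8c.png',cv2.resize(c['color'][220:320,280:440],None,fx=5,fy=5,interpolation=cv2.INTER_CUBIC))
E
```

```text
clock: 9.25
position: [0.545, -0.0352, 0.0495]
ee_rot: [0.024, 0.585, -0.033, 0.81]
ft_force: [-0.4, -0.9, -0.4]
grip_width: -0.002
clock: 9.45
position: [0.5485, -0.0354, 0.0511]
ee_rot: [0.024, 0.585, -0.033, 0.81]
ft_force: [0.5, 1.0, 0.1]
grip_width: -0.001
```

View pics/s8c.png

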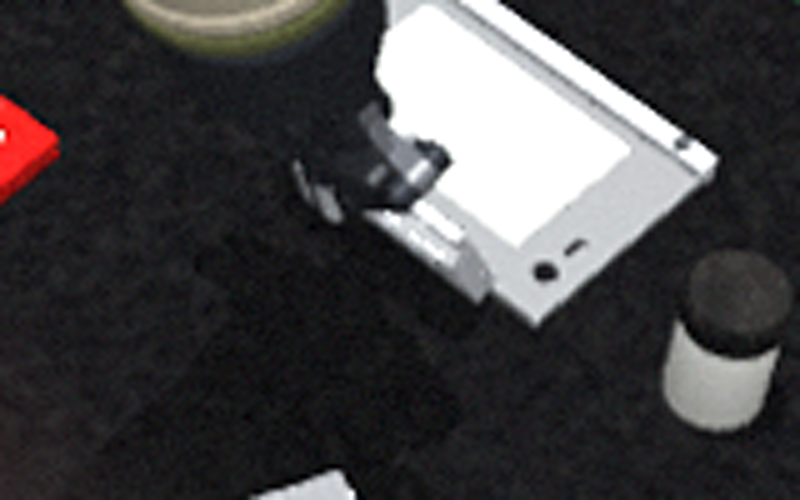

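```bash
python3 -m handwheel '-0.4 0 4.2 0 0 0 0;-0.1 0 4.2 0 0 0 0;0.2 0 4.2 0 0 0 0;0 0 0 0 0 0 0'
python3 - <<'E'
from h import *
c=snap('scene','s9.png');cv2.imwrite('pics/s9c.png',cv2.resize(c['color'][220:320,280:440],None,fx=5,fy=5,interpolation=cv2.INTER_CUBIC))
E
```

```text
clock: 9.9
position: [0.5606, -0.0364, 0.0554]
ee_rot: [0.024, 0.585, -0.033, 0.81]
ft_force: [-0.5, 0.3, -0.2]
grip_width: 0.004
```

View pics/s9c.png

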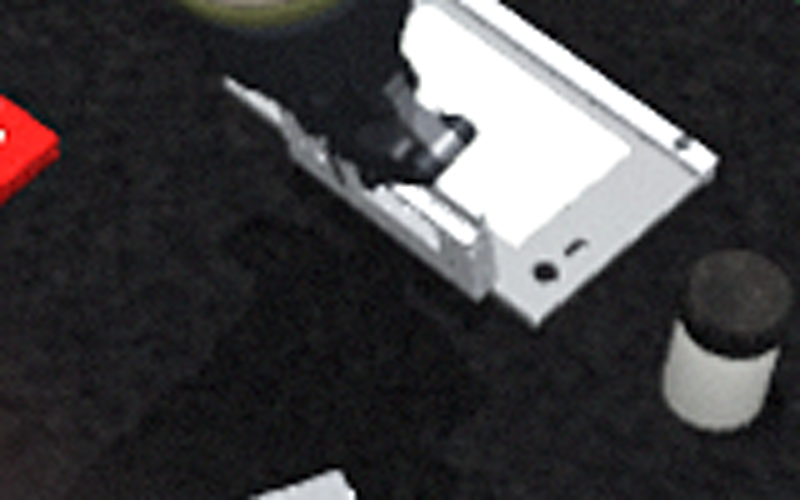

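```bash
python3 -m handwheel '0.9 0 2.9 0 0 0 0;0.9 0 2.9 0 0 0 0;0.9 0 2.9 0 0 0 0;0 0 0 0 0 0 0'
python3 - <<'E'
from h import *
c=snap('scene','s10.png');cv2.imwrite('pics/s10c.png',cv2.resize(c['color'][220:320,280:440],None,fx=5,fy=5,interpolation=cv2.INTER_CUBIC))
E
```

```text
clock: 10.35
position: [0.5692, -0.0372, 0.0552]
ee_rot: [0.024, 0.585, -0.033, 0.81]
ft_force: [0.6, -0.5, 0.2]
grip_width: -0.002
```

View pics/s10c.png

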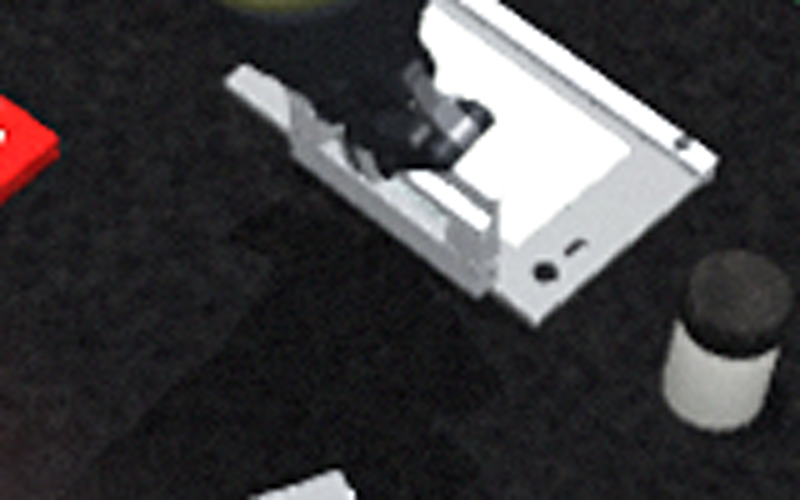

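```bash
python3 -m handwheel '0.9 0 2.9 0 0 0 0;0.9 0 2.9 0 0 0 0;0.9 0 2.9 0 0 0 0;0 0 0 0 0 0 0'
python3 - <<'E'
from h import *
c=snap('scene','s11.png');cv2.imwrite('pics/s11c.png',cv2.resize(c['color'][220:320,280:440],None,fx=5,fy=5,interpolation=cv2.INTER_CUBIC))
E
```

```text
clock: 10.8
position: [0.5784, -0.0379, 0.0555]
ee_rot: [0.024, 0.585, -0.033, 0.81]
ft_force: [-0.1, -0.3, 0.7]
grip_width: 0.003
```

View pics/s11c.png

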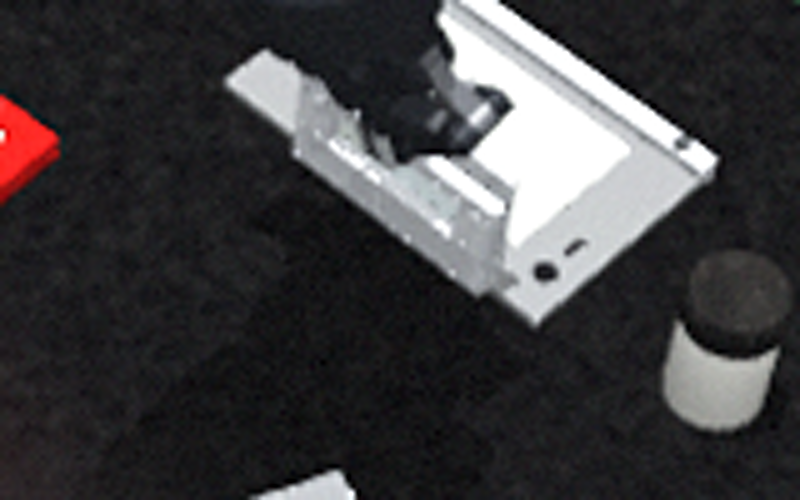

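```bash
python3 -m handwheel '0.9 0 2.9 0 0 0 0;0.9 0 2.9 0 0 0 0;0 0 0 0 0 0 0;0 0 0 0 0 0 0'
python3 - <<'E'
from h import *
c=snap('scene','s12.png');cv2.imwrite('pics/s12c.png',cv2.resize(c['color'][220:320,280:440],None,fx=5,fy=5,interpolation=cv2.INTER_CUBIC))
E
```

```text
clock: 11.25
position: [0.584, -0.0385, 0.0555]
ee_rot: [0.024, 0.585, -0.033, 0.81]
ft_force: [0.4, 0.1, -0.5]
grip_width: 0.001
```

View pics/s12c.png

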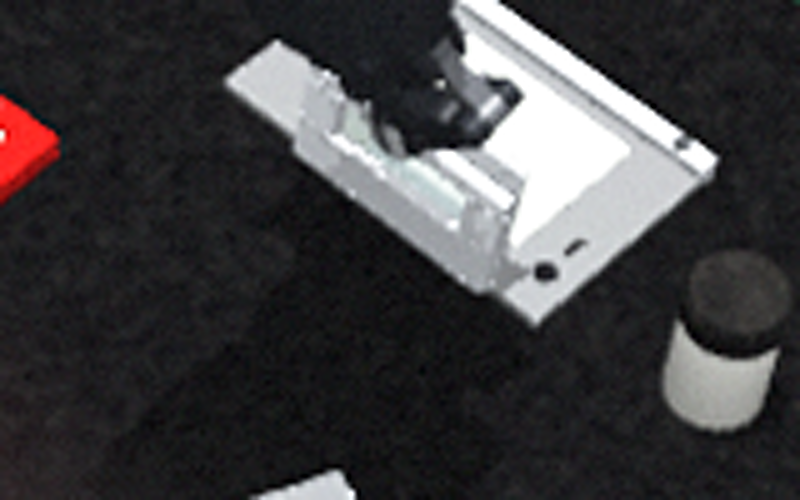

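```bash
python3 -m handwheel '0.9 0 2.9 0 0 0 0;0.9 0 2.9 0 0 0 0;0 0 0 0 0 0 0;0 0 0 0 0 0 0'
python3 - <<'E'
from h import *
c=snap('scene','s13.png');cv2.imwrite('pics/s13c.png',cv2.resize(c['color'][220:320,280:440],None,fx=5,fy=5,interpolation=cv2.INTER_CUBIC))
E
```

```text
clock: 11.7
position: [0.59, -0.0389, 0.0556]
ee_rot: [0.024, 0.585, -0.033, 0.81]
ft_force: [0.6, 0.4, 0.0]
grip_width: -0.002
```

View pics/s13c.png

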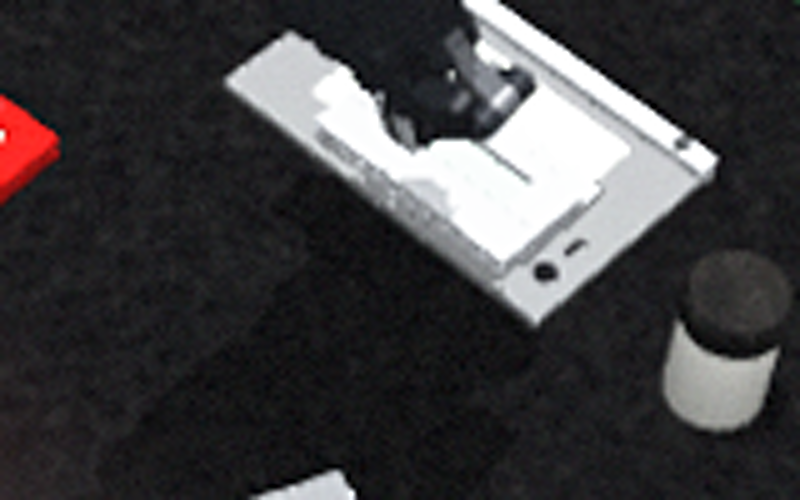

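```bash
python3 -m handwheel '-14 0 -27 0 0 0 0;-14 0 -27 0 0 0 0;0 0 0 0 0.11 0 0;0 0 0 0 0.11 0 0;0 0 0 0 0.1 0 0;0 0 0 0 0 0 0'
python3 - <<'E'
from plan import *
to([0.51,-0.034,0.012],target_R())
from meas import *
c=snap('scene','s14.png');cv2.imwrite('pics/s14c.png',cv2.resize(c['color'][200:300,280:440],None,fx=5,fy=5,interpolation=cv2.INTER_CUBIC))
for r in cams.outline_of('scene','carrier'):
    rc,_=rect(c,r['region'],.018);print(r['box'],r['conf'],rc)
c=snap('top','t14.png');cv2.imwrite('pics/t14c.png',cv2.resize(c['color'][160:260,310:440],None,fx=6,fy=6,interpolation=cv2.INTER_CUBIC))
E
```

```text
clock: 12.35
position: [0.5318, -0.034, 0.0652]
ee_rot: [0.028, 0.707, -0.029, 0.706]
ft_force: [0.4, 0.5, -0.3]
grip_width: 0.002
tool axes in world (cols)
 [[-0.001  0.081  0.997]
 [-0.001  0.997 -0.081]
 [-1.    -0.001 -0.001]]
dist 57.49543468803626 shift tool [ 53.2  -1.7 -21.7]
rotvec [ 0.001 -0.001  0.001]
rotvec [-3.141e+00 -2.000e-03 -2.000e-03]
[236.8, 230.3, 53.5, 49.0] 0.85 ((466.89404296875, 109.60304260253906), (105.22860717773438, 65.3202133178711), 1.2637404203414917)
[356.1, 235.4, 44.9, 38.5] 0.73 ((612.1502075195312, -60.21815872192383), (66.4960708618164, 63.78050994873047), 83.9935073852539)
[303.0, 315.3, 82.0, 86.0] 0.61 ((397.72967529296875, -145.78793334960938), (150.96240234375, 87.91703033447266), 63.923580169677734)
```

View pics/s14c.png

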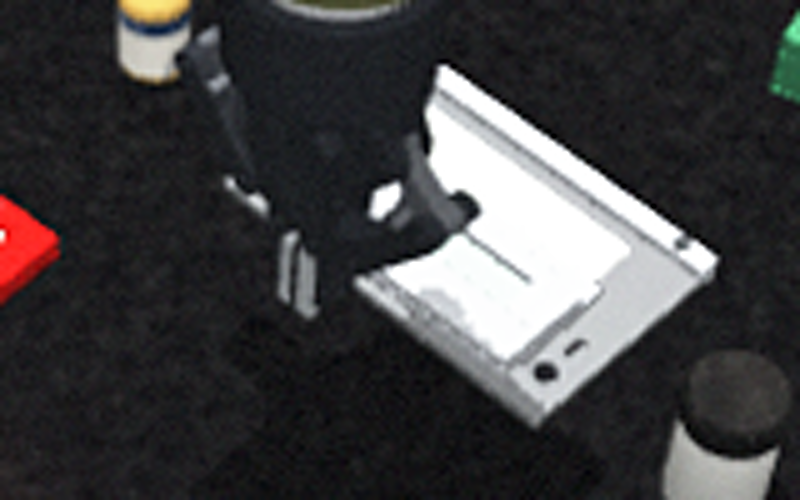

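View pics/t14c.png

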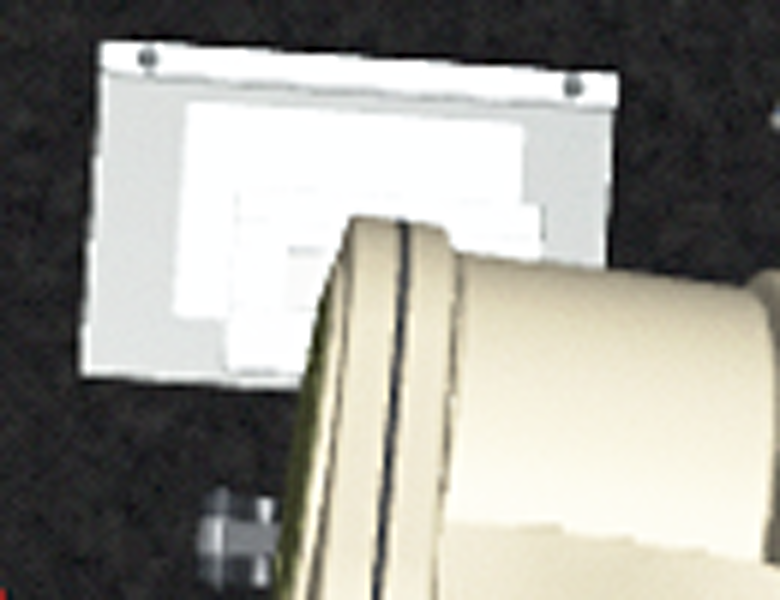

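```bash
python3 -m handwheel '25 0 0 0 0 0 0;25 0 0 0 0 0 0;4 0 0 0 0 0 0;0 0 0 0 0 0 0'; python3 -m handwheel '0 0 8 0 0 0 0;0 0 8 0 0 0 0;0 0 8 0 0 0 0;0 0 8 0 0 0 0;0 0 8 0 0 0 0;0 0 8 0 0 0 0;0 0 8 0 0 0 0'
```

```text
clock: 12.9
position: [0.5292, -0.0341, 0.0112]
ee_rot: [0.029, 0.707, -0.029, 0.706]
ft_force: [0.7, -0.5, 0.1]
grip_width: 0.003
clock: 13.6
position: [0.5865, -0.0386, 0.0111]
ee_rot: [0.029, 0.707, -0.029, 0.706]
ft_force: [-0.8, 0.3, 0.1]
grip_width: -0.001
```

```bash
python3 -m handwheel '0 0 5 0 0 0 0;0 0 5 0 0 0 0;0 0 5 0 0 0 0;0 0 4 0 0 0 0;0 0 2 0 0 0 0;0 0 1 0 0 0 0'; python3 -m handwheel '0 0 2 0 0 0 0;0 0 1 0 0 0 0';python3 -m handwheel '0 0 2 0 0 0 0;0 0 1 0 0 0 0'
```

```text
clock: 14.2
position: [0.6079, -0.0403, 0.0112]
ee_rot: [0.029, 0.707, -0.029, 0.706]
ft_force: [-0.5, -0.2, -0.0]
grip_width: -0.001
clock: 14.4
position: [0.611, -0.0406, 0.0112]
ee_rot: [0.029, 0.706, -0.029, 0.707]
ft_force: [-0.9, 0.4, -0.1]
grip_width: 0.004
clock: 14.6
position: [0.614, -0.0408, 0.0112]
ee_rot: [0.029, 0.706, -0.029, 0.707]
ft_force: [-0.3, -0.3, -0.7]
grip_width: -0.003
```

```bash
python3 -m handwheel '0 0 1 0 0 0 0;0 0 0.5 0 0 0 0'; python3 -m handwheel '0 0 0.8 0 0 0 0;0 0 0 0 0 0 0';python3 -m handwheel '0 0 0.8 0 0 0 0;0 0 0 0 0 0 0'
python3 - <<'E'
from h import *
c=snap('top','t15.png');cv2.imwrite('pics/t15c.png',cv2.resize(c['color'][150:250,310:440],None,fx=6,fy=6,interpolation=cv2.INTER_CUBIC))
E
```

```text
clock: 14.8
position: [0.6148, -0.0408, 0.0111]
ee_rot: [0.029, 0.707, -0.029, 0.706]
ft_force: [-6.5, 1.5, 4.5]
grip_width: 0.001
clock: 15.0
position: [0.6148, -0.0408, 0.011]
ee_rot: [0.029, 0.708, -0.029, 0.705]
ft_force: [-8.3, 1.6, 6.6]
grip_width: 0.003
clock: 15.2
position: [0.6148, -0.0408, 0.0109]
ee_rot: [0.029, 0.708, -0.029, 0.705]
ft_force: [-11.4, 1.8, 9.3]
grip_width: 0.0
```

View pics/t15c.png

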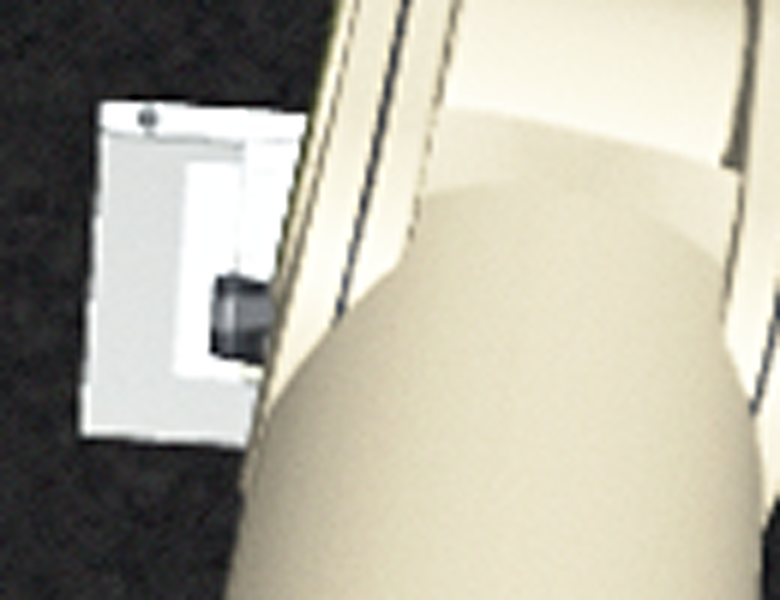

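```bash
python3 -m handwheel '0 0 -1 0 0 0 0;0 0 -1 0 0 0 0;0 0 -2 0 0 0 0;0 0 -10 0 0 0 0;0 0 -35 0 0 0 0;-10 0 -35 0 0 0 0;-40 0 -30 0 0 0 0;-45 0 -10 0 0 0 0'; python3 -m handwheel '-40 45 -10 0 0 0 0;0 45 -10 0 0 0 0;0 45 -10 0 0 0 0;0 45 0 0 0 0 0;0 45 0 0 0 0 0;0 45 0 0 0 0 0;0 45 0 0 0 0 0;0 0 0 0 0 0 0'
python3 - <<'E'
from meas import *
c=snap('top','t16.png');cv2.imwrite('pics/t16c.png',cv2.resize(c['color'][150:250,310:440],None,fx=6,fy=6,interpolation=cv2.INTER_CUBIC))
X=pts(c)
for r in cams.outline_of('top','carrier'):
    rc,_=rect(c,r['region'],.018);print(np.round(r['box'],1),r['conf'],np.round(rc[0],1),np.round(rc[1],1),round(rc[2],2),np.median(X[r['region']][:,2]))
for t in['lens_case','dropper','cover_box']:print(t,[(r['box'],round(r['conf'],2)) for r in cams.recognise('top',t)])
c=snap('scene','s16.png');cv2.imwrite('pics/s16c.png',cv2.resize(c['color'][190:310,290:470],None,fx=4.4,fy=4.4,interpolation=cv2.INTER_CUBIC))
E
```

```text
clock: 16.05
position: [0.489, -0.031, 0.1054]
ee_rot: [0.029, 0.708, -0.029, 0.705]
ft_force: [1.2, 0.8, 0.6]
grip_width: -0.001
clock: 16.85
position: [0.4885, 0.284, 0.1386]
ee_rot: [0.027, 0.707, -0.025, 0.707]
ft_force: [-0.9, -0.1, 0.9]
grip_width: -0.003
[387.8 283.   86.9  76.3] 0.88 [ 401.7 -145.2] [150.  89.] 63.55 0.01673405662461286
[348.4 172.7  50.1  32.9] 0.69 [653.8 -43.2] [100.3  60. ] 85.26 0.01695559011417125
[280.8 260.3  31.2  49.2] 0.63 [472.7 114.6] [58.3 98.4] 89.45 0.011437065865359308
[431.3 203.4  31.6  23.4] 0.37 [ 604.1 -181.5] [52.6 43. ] 89.26 0.06075076013511227
lens_case [([433.2, 203.9, 30.0, 21.9], 0.87)]
dropper [([437.9, 170.0, 19.9, 16.4], 0.73), ([278.6, 193.7, 18.6, 18.7], 0.67)]
cover_box [([441.1, 167.5, 14.8, 14.8], 0.74)]
```

View pics/t16c.png

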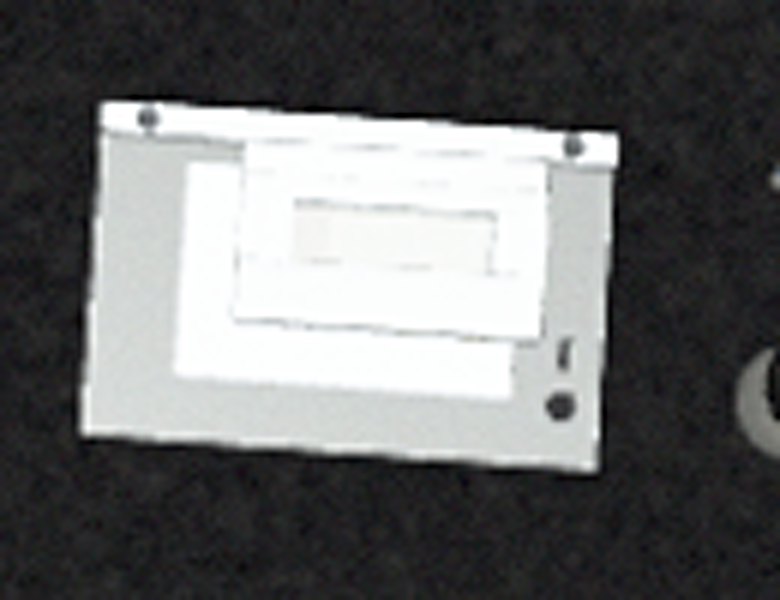

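View pics/s16c.png

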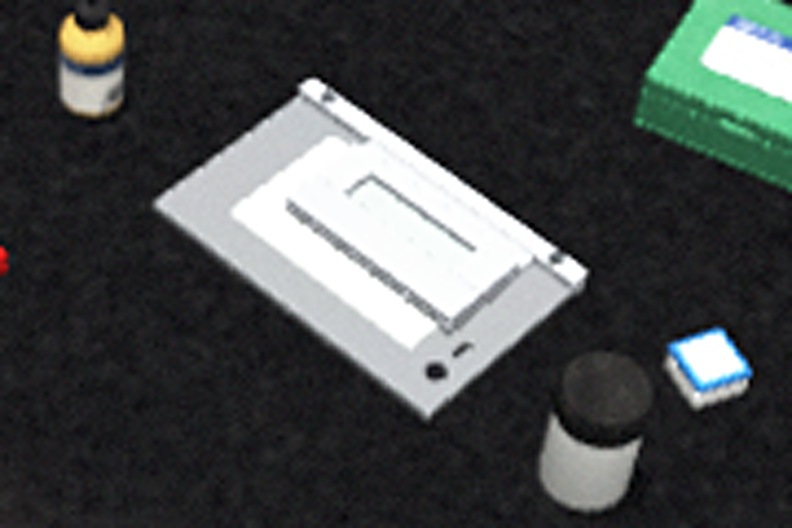

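```bash
python3 -c "
from h import *
print(hand_in())"
```

```text
the job is handed in; nothing more can be done
None
```

The carrier now lies upside down on the viewer with its leading edge against the rail, and I have handed the job in. It took about 17 s of the 54 s allowed.

I used only the closed fingertips. They pushed the smaller white carrier square against the viewer's front edge, lifted its near lip by friction and tipped it over. They then pushed it along the bed until it pressed on the rail at about 11 N, and I backed the hand away.

**Final checks:**
- **Squareness:** the top camera reads 85.26° for the carrier and 85.29° for the viewer, so the two are parallel.
- **Gap at the rail:** neither picture shows one. The fingertip stopped at x = 0.6148 m, against 0.615 m expected for contact.
- **One small disagreement:** the camera puts the carrier's middle about 1 mm short of the fully flush position. That is within its 2 mm calibration, and the contact force supports flush.
- **Bystanders:** the lens case, dropper, cover box, red carrier and larger carrier were still in their places. The network also labelled the cover box once as a dropper, but the picture shows both in their places.

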